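# Shut the chamber door and hold the loading flap open

### The arm

A 7-joint arm with a two-finger parallel gripper is mounted at the origin on the work surface. World frame = base frame: x ahead of the robot, y to its left, z up, the work surface at z = 0. Lengths are in m, angles in rad, forces in N, time in s.
With the tool pointing down it reaches from about 0.4 to 0.85 m from the base axis. Payload 4.5 kg.
Tool frame: the origin (TCP) lies between the finger pads; the fingertips stand 19 mm ahead of it and the grasp point (between the pads) is the TCP (r.tips_ahead is the distance from the TCP to the fingertips, in m); z points along the fingers, y is the line along which they close (so a half turn about z gives the same grasp; the last joint's range is limited). The gripper opens to 88 mm and grips with 3 to 60 N. Pads are 18 mm wide; open, the fingers measure 123 mm over their backs; the gripper's body (75 mm by 187 mm) begins 45 mm behind the grasp point.
Start: joints at [1.215, 0.689, -0.195, 1.565, 0.157, 0.902, -0.215], TCP at [0.238, -0.578, 0.231] pointing down, gripper open.
Joint ranges: [-3.01, 3.01], [-0.46, 2.08], [-1.47, 1.51], [0.13, 2.56], [-1, 4.14], [0.04, 2.09], [-2.66, 2.66]. Speed limits (rad/s): [2.57, 2.57, 3.14, 3.14, 3.14, 3.14, 3.14].

### API

Orientations are given as a unit quaternion [x, y, z, w].
In Python, from plant import r, cams, models gives the robot as it stands. The module is installed in compiled form; this text tells all that it offers.
- The arm moves only by the tool jog_arm, never from a script. Its arguments are lists of equal length, an entry for each row: "turn": the turn, a rotation vector about the tool's x, y, z in rad, a list of three; "translation": the shift along the tool's x, y, z in m, a list of three; "grip": the closure, from 0 (fully open) to 1 (shut). In form: {"turn": [[ax, ay, az], ...], "translation": [[tx, ty, tz], ...], "grip": [grip, ...]}. A call has 1 to 20 rows; each row is the pose to reach, as a shift and turn from the pose commanded when the call began, along the tool's axes at that moment; what a row does not reach only later rows make up. A row lasts 1/8 s, in which the tool goes at most 62.5 mm and 10.7 degrees, less where a joint would pass 70% of its speed; a pose out of reach is approached as far as the arm can. A call with a gripper value outside its range is refused whole. The fingers move at their own pace and stop on an object; "force" is the grip in N (left out, the last holds). Time passes only in rows, so rows that repeat a pose let the fingers close. It gives the time, the measured TCP pose, the force, the opening and the grip force at its end, in the units of the state.
- r.get_state(): the state, without advancing time (a new reading comes with each control period).
- cams.snapshot(name): name is "scene" or "top"; returns the picture (480x640x3 uint8, red, green, blue); there is no depth.
- cams.camera_params(name): a dict with "fx", "fy", "cx", "cy" (pixels), "eye" and "orientation" of the camera in the world. Camera axes: x right, y up, looking along -z (the intrinsics and any distortion apply to the point x, -y, -z); pixel columns grow to the right and rows downward; lengths in m; the calibration is good to about 2 mm. A picture is of the moment at which its call begins. camera_params takes no time and is no camera call.
- r.finish_job(): hands the job in; it is judged then, once.
Trained networks look in the newest picture that a camera, given by its name, has taken for a name from the list of things; names that differ only in an ending like _2 or _b are one class to them, and where a whole thing is asked for, a point or a joint stands for the part that bears it (a point fixed in the world has none). Each returns a list of dicts, best first, with "p" (0 to 1); they miss things now and then, are a little off and sometimes report something else, mostly with a low value. They report only what shows in the picture. A call takes as long as a camera call.
- models.find_in(camera, name): "position" ([x, y, z] in m, in world coordinates, good to about 4 mm: the middle of the surface that is visible of it).
- models.masks_of(camera, name): "pixels" (480x640 bool, what is visible of it).
- models.place_of(camera, name): "position" ([x, y, z] in m, in world coordinates, good to about 4 mm: a listed point, or the origin of a listed thing).
The state is a dict: "clock": time; "q": joint angles; "qd": joint speeds; "joint_torque": joint torques, N m; "tool_pos": TCP position; "eef_rot": TCP orientation; "contact_force": force on the tool from outside, world axes, zero at the start; "moment": the same for the moment, N m; "opening": opening from 0.0 (shut) to 1.0 (fully open); "finger_force": force on a finger pad.
Only numpy, scipy, OpenCV 4.12 (cv2) and the standard library are available. Lean on these libraries where they do the work, as an engineer would, in place of code of your own. Each camera call takes 0.05 s, during which the arm holds its last target. There are 200 camera calls.

### The job

Get the clear test chamber on the bench ready to be loaded from above: first push its side door, which stands ajar, fully shut until it seats on its catch, and only then lift the flap on top and hold it about 50 degrees open from its closed position. The flap falls shut by itself and nothing but the robot may prop it, so finish while still holding it there, with the door still shut and the jar, the steel disc and the cardboard tray left where they stand.

Things in the scene. Friction and masses are not known exactly. Their poses are not given: they have to be found in the camera images.
- chamber: The fixed test chamber: a box of clear panels in a grey painted frame, 200 (its x) x 220 (its y) x 151 mm high, with a round steel stage inside. Origin: centre of its underside, on the bench; z up. Its -x side looks roughly towards the robot; its +y side carries the door; its top is the flap, hinged along the +x edge. It never moves during a run, but stands elsewhere and turned up to about 20 degrees in each run.
- door (a joint): Angle of the side door (rad): 0 fully shut, grows as its free edge swings outwards (to the chamber's +y); up to 1.2. It starts ajar at 0.35 to 0.7. The hinge is upright with slight friction, so the door stays where it is left; over the last 0.08 rad or so a sprung roller catch resists with up to about 5 N at the grip block, then, below about 0.03 rad, pulls it in to 0 and holds it there.
- door_hinge (a point): Point on the door's upright hinge axis, 78 mm above the bench, at chamber (95, 110, 78) mm. The axes turn with the door: from here the door panel (clear, grey frame, 186 wide x 128 high x 12 mm thick, from 14 to 142 mm above the bench) runs along -x to its free edge at -189 mm; its y is the outward normal, panel from y = 0 to 12 mm.
- door_push (a point): Centre of the outer face of the black grip block on the door, a good place to push: the solid block is 20 mm wide, 80 mm tall (50 to 130 mm above the bench) and stands 24 mm out from the panel. This point lies 170 mm along -x, 36 mm along +y and 12 mm up from door_hinge in the door's axes, 90 mm above the bench; its y axis is the outward normal. Pushing it along its -y shuts the door.
- flap (a joint): Angle of the top flap (rad): 0 shut (as it starts), grows as its front edge rises, up to a stop at 1.25; 50 degrees is 0.873. It falls shut by its own weight (about 0.35 kg, 0.25 to 0.5) from any angle when let go.
- flap_hinge (a point): Middle of the flap's level hinge axis, which runs along the chamber's y, at chamber (100, 0, 151) mm. Its axes turn with the flap. The flap (clear pane in a grey frame, 202 x 216 x 8 mm) runs from here along its -x; when it opens, its -x end swings up and back over the hinge.
- flap_handle (a point): Middle of the flap's handle bar: a round dark steel bar 12 mm thick along the chamber's y, 110 mm long between two legs of the same thickness, centred 40 mm above the flap's upper face. It lies 175 mm along -x and 48 mm along +z of flap_hinge in the flap's axes, so 199 mm above the bench when shut and about 316 mm at 50 degrees. It can be pinched from above with the fingers closing along the chamber's x; the bar can turn between the fingers as the flap rises.
- jar: Bystander: a white plastic jar, 66 mm across, 85 mm high, off the chamber's front right corner. Origin: centre of its underside.
- refblock: Bystander: a bare steel disc, 64 mm across, 15 mm high, on the bench in front of the chamber. Origin: centre of its underside.
- tray: Bystander: an open cardboard tray, 90 x 120 x 40 mm, with four dull specimen blocks fixed in it, to the right of the chamber. Origin: centre of its underside.

How it is judged:
On the way, in this order (a step that is already met when the one before it is completed fails the run):
1. the side door is fully shut on its catch while the flap is still shut (value of joint door below 0.015 rad and value of joint flap below 0.1 rad), for 0.2 s.
2. the flap is held by the robot at about 50 degrees (value of joint flap between 0.75 and 0.995 rad and contact force between any of the fingers, the arm and flap above 0.5 N), for 0.3 s.
At the end, for the whole second after the job is handed in: The robot holds the flap still (under 0.1 rad/s) at 50 degrees within 7 degrees, pressing on it with more than 0.5 N, with no bystander touching the flap; the door is shut on its catch (under 0.015 rad); jar, disc and tray are within 30 mm of where they stood (all of step 2 and velocity of joint flap between -0.1 and 0.1 rad/s and contact force between flap and jar below 0.1 N and contact force between flap and refblock below 0.1 N and contact force between flap and tray below 0.1 N and value of joint door below 0.015 rad and distance of each of jar, refblock, tray from where it was at the start of the episode below 0.03 m); the arm keeps its last pose, push and grip.
It fails at once if a bystander is knocked away or over (distance of any of jar, refblock, tray from where it was at the start of the episode above 0.03 m or angle between jar's own z axis and vertical above 0.4 rad).
It also fails if it takes over 50 s, if anything falls off the work surface, if the arm or the gripper's body presses on something with over 40 N, if the wrist force passes 120 N, or if a joint passes its speed limit or range.

## Working session

There is one attempt and no reset: what is moved stays moved. The work goes in short steps, Python scripts to look and compute and a tool call to move; the robot and the scene stay as the last step left them, time stands still between calls to the robot, and variables do not carry over. Pictures are saved under pics/ and viewed, at most 10 in all, crops included, and the job is handed in when it is done.

Besides the shell and the picture viewer there is one more tool, called after "Emit:" as a command line: name --argument value ..., lists and objects as JSON in quotes. jog_arm: Moves the arm, as the interface text tells. Its arguments: {"type":"object","properties":{"turn":{"type":"array"},"translation":{"type":"array"},"grip":{"type":"array"},"force":{"type":"number"}},"required":["turn","translation","grip"]}

```bash
mkdir -p pics; python3 - <<'E'
from plant import r,cams,models
import cv2,numpy as np
s=r.get_state();print(s['clock'],s['tool_pos'],s['eef_rot'])
for c in ["scene","top"]:
    im=cams.snapshot(c);cv2.imwrite(f"pics/{c}0.png",im[:,:,::-1])
    p=cams.camera_params(c);print(c,p)
    for n in ["chamber","door_hinge","door_push","flap_hinge","flap_handle","jar","refblock","tray"]:
        print(n,[(np.round(d['position'],3).tolist(),round(d['p'],2)) for d in models.place_of(c,n)[:2]])
E
```

```text
0.0 [ 0.23721429 -0.5775376   0.23021354] [ 9.81057683e-01  1.93713698e-01 -2.35472563e-04 -8.78092126e-04]
scene {'fx': 461.99436087379166, 'fy': 461.99436087379166, 'cx': 319.03283014116994, 'cy': 248.36121644905145, 'eye': array([ 0.67341848, -0.51185603,  0.69721494]), 'orientation': array([0.35179786, 0.04527657, 0.14859805, 0.92309638])}
chamber [([0.489, -0.068, 0.2], 0.53)]
door_hinge [([0.507, -0.282, -0.002], 0.53)]
door_push [([0.56, 0.138, 0.091], 0.8)]
flap_hinge [([0.659, -0.097, 0.147], 0.77)]
flap_handle [([0.493, -0.068, 0.201], 0.75)]
jar [([0.39, -0.251, -0.002], 0.58)]
refblock [([0.398, -0.074, -0.0], 0.66)]
tray [([0.508, -0.283, -0.002], 0.72)]
top {'fx': 433.7986445342023, 'fy': 433.7986445342023, 'cx': 314.9664694325628, 'cy': 237.12826784082145, 'eye': array([ 0.46204029, -0.00660748,  0.92293542]), 'orientation': array([ 0.02642983, -0.04509621, -0.69680665,  0.71535186])}
chamber []
door_hinge [([0.681, 0.01, 0.079], 0.94), ([0.398, -0.074, -0.002], 0.61)]
door_push [([0.565, 0.139, 0.089], 0.6)]
flap_hinge [([0.662, -0.097, 0.154], 0.8)]
flap_handle [([0.487, -0.067, 0.199], 0.67)]
jar [([0.394, -0.254, 0.003], 0.81)]
refblock [([0.4, -0.07, -0.003], 0.58)]
tray [([0.677, 0.012, 0.078], 0.66), ([0.511, -0.281, 0.003], 0.56)]
```

View pics/scene0.png

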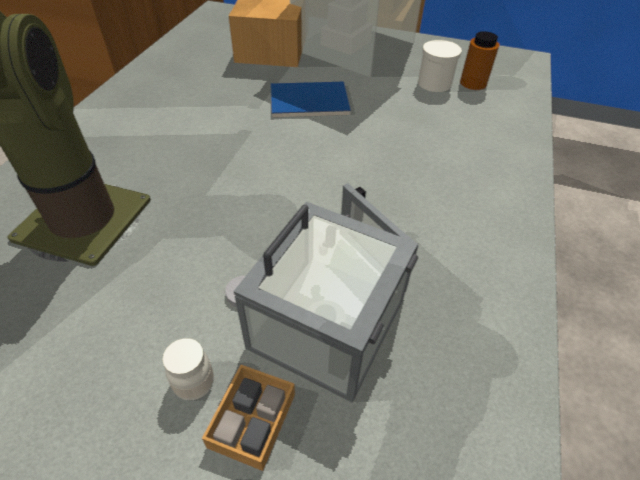

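View pics/top0.png

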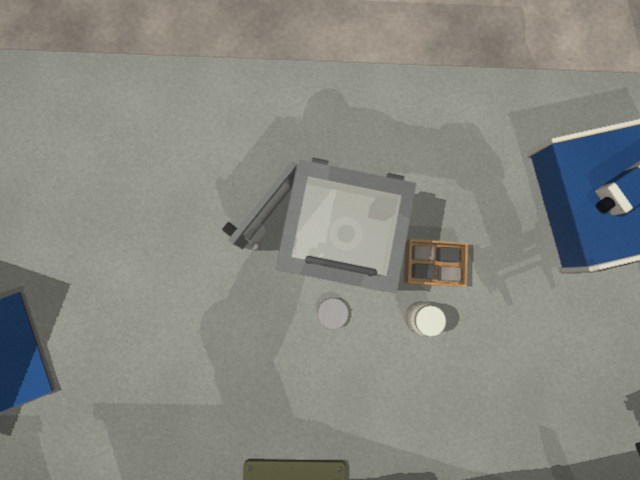

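The views agree: chamber near the centre, handle bar at top (340,267), door grip block at (230,230), disc (333,313), jar (430,320), tray (438,262). The network points match in height and spacing. The exceptions are a few low-p wrong hits, such as door_hinge on the tray and chamber on the handle.

```bash
cat > h.py <<'E'
import numpy as np
from scipy.spatial.transform import Rotation as R
from scipy.optimize import least_squares
P=np.array([[100,0],[-75,0],[95,110]])/1e3
M=np.array([[.6605,-.097],[.490,-.0675],[.679,.010]])
def rot(a): return np.array([[np.cos(a),-np.sin(a)],[np.sin(a),np.cos(a)]])
f=least_squares(lambda v:(P@rot(v[2]).T+v[:2]-M).ravel(),[.56,-.08,-.17])
cx,cy,yaw=f.x
def W(x,y,z): return np.r_[rot(yaw)@[x,y]+[cx,cy],z]   # chamber -> world
def toolR(a=yaw): # z down, y along angle a
    y=np.array([np.cos(a),np.sin(a),0]);z=np.array([0,0,-1.]);return R.from_matrix(np.c_[np.cross(y,z),y,z])
def delta(s,p,Rg):
    R0=R.from_quat(s['eef_rot']);return np.round(R0.inv().apply(p-s['tool_pos']),4),np.round((R0.inv()*Rg).as_rotvec(),3)
def door_push(a,out=0.): # chamber coords of push pt + out along normal
    return np.r_[rot(-a)@[-.170,.036+out]+[.095,.110]]
E
python3 - <<'E'
from h import *
from plant import r
s=r.get_state();print(f.x,f.fun.round(3))
m=np.array([.5625,.1385]);c=rot(-yaw)@(m-[cx,cy])-[.095,.110]
a=np.arctan2(.036,-.17)-np.arctan2(c[1],c[0]);print('door',a, np.hypot(*c))
print('disc,jar,tray chamber',[ (rot(-yaw)@(np.array(q)-[cx,cy])).round(3) for q in [(.399,-.072),(.392,-.252),(.51,-.282)]])
p=door_push(a,.06);print(W(*p,.3));print(delta(s,s['tool_pos']+[0,0,.08],toolR()),delta(s,W(*p,.3),toolR()),delta(s,W(*p,.112),toolR()))
E
```

```text
[ 0.56378123 -0.08019927 -0.18464976] [ 0.002 -0.002  0.     0.001 -0.002  0.   ]
door 0.44615254152458883 0.17198931103494053
disc,jar,tray chamber [array([-0.163, -0.022]), array([-0.137, -0.2  ]), array([-0.016, -0.208])]
[0.59669837 0.18827861 0.3       ]
(array([-0.  ,  0.  , -0.08]), array([ 0.   ,  0.   , -0.996])) (array([ 0.6235, -0.5724, -0.069 ]), array([ 0.   ,  0.   , -0.996])) (array([ 0.6235, -0.5724,  0.119 ]), array([ 0.   ,  0.   , -0.996]))
```

Emit:
jog_arm --turn '[[0,0,-0.15],[0,0,-0.3],[0,0,-0.45],[0,0,-0.6],[0,0,-0.75],[0,0,-0.9],[0,0,-0.996],[0,0,-0.996],[0,0,-0.996],[0,0,-0.996],[0,0,-0.996],[0,0,-0.996],[0,0,-0.996],[0,0,-0.996],[0,0,-0.996],[0,0,-0.996],[0,0,-0.996],[0,0,-0.996],[0,0,-0.996],[0,0,-0.996]]' --translation '[[0,0,-0.05],[0.03,-0.03,-0.08],[0.07,-0.06,-0.08],[0.11,-0.1,-0.08],[0.15,-0.14,-0.08],[0.19,-0.175,-0.08],[0.23,-0.21,-0.08],[0.27,-0.25,-0.08],[0.31,-0.285,-0.08],[0.35,-0.32,-0.08],[0.39,-0.36,-0.08],[0.43,-0.395,-0.08],[0.47,-0.43,-0.08],[0.51,-0.47,-0.08],[0.55,-0.505,-0.08],[0.59,-0.54,-0.08],[0.6235,-0.5724,-0.08],[0.6235,-0.5724,-0.08],[0.6235,-0.5724,-0.08],[0.6235,-0.5724,-0.08]]' --grip '[1,1,1,1,1,1,1,1,1,1,1,1,1,1,1,1,1,1,1,1]' --force 20

```text
clock: 3.4
tool_pos: [0.5967, 0.1863, 0.3111]
eef_rot: [0.77, 0.638, -0.0, 0.001]
contact_force: [0.0, 0.4, -0.5]
opening: 0.005
finger_force: 0.0
```

Emit:
jog_arm --turn '[[0,0,0],[0,0,0],[0,0,0],[0,0,0],[0,0,0],[0,0,0],[0,0,0],[0,0,0],[0,0,0],[0,0,0],[0,0,0],[0,0,0],[0,0,0],[0,0,0],[0,0,0],[0,0,0]]' --translation '[[0,0,0.05],[0,0,0.1],[0,0,0.15],[0,0,0.199],[0,0,0.199],[-0.02,-0.013,0.199],[-0.04,-0.026,0.199],[-0.052,-0.033,0.199],[-0.065,-0.04,0.199],[-0.073,-0.044,0.199],[-0.081,-0.048,0.199],[-0.089,-0.051,0.199],[-0.096,-0.053,0.199],[-0.102,-0.055,0.199],[-0.107,-0.056,0.199],[-0.107,-0.056,0.199]]' --grip '[1,1,1,1,1,1,1,1,1,1,1,1,1,1,1,1]'

```text
clock: 5.4
tool_pos: [0.522, 0.0939, 0.112]
eef_rot: [0.769, 0.639, 0.0, -0.0]
contact_force: [-0.2, 2.8, -2.1]
opening: 0.006
finger_force: 1.2
```

```bash
python3 - <<'E'
from h import *
from plant import r,cams,models
import cv2
s=r.get_state();print(s['clock'],(rot(-yaw)@(s['tool_pos'][:2]-[cx,cy])).round(4),s['contact_force'])
im=np.hstack([cams.snapshot("top")[120:330,200:500],cams.snapshot("scene")[150:360,200:500]])
cv2.imwrite("pics/d1.png",cv2.resize(im[:,:,::-1],(800,280)))
for c in ["top","scene"]:
  for d in models.place_of(c,"door_push")[:1]: print(c,d['p'],(rot(-yaw)@(d['position'][:2]-[cx,cy])).round(4),d['position'][2])
E
```

```text
5.4 [-0.0731  0.1634] [-0.15272159  2.75889937 -2.13416474]Traceback (most recent call last):
  File "<stdin>", line 8, in <module>
TypeError: unsupported operand type(s) for -: 'list' and 'list'
```

View pics/d1.png

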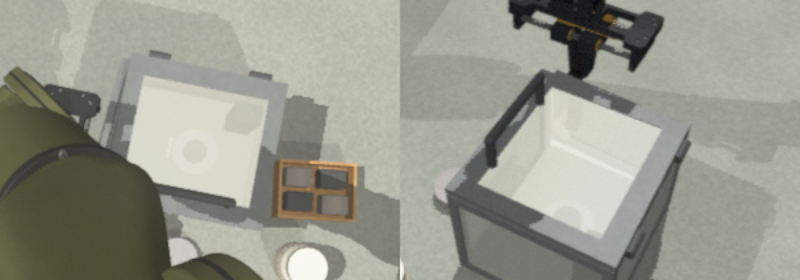

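The crops show the fingers against the door's outside. The door is nearly flush and the catch force is building at +2.8 N in y. I'll push on through the catch.

Emit:
jog_arm --turn '[[0,0,0],[0,0,0],[0,0,0],[0,0,0],[0,0,0]]' --translation '[[-0.003,0,0],[-0.005,0,0],[-0.007,0,0],[-0.009,0,0],[-0.009,0,0]]' --grip '[1,1,1,1,1]'

```text
clock: 6.22
tool_pos: [0.5207, 0.0842, 0.1121]
eef_rot: [0.77, 0.639, 0.0, 0.0]
contact_force: [-0.5, -0.2, -0.3]
opening: 0.003
finger_force: 0.3
```

The force dropped to zero, so the catch has pulled the door in. I'll press a little more to confirm it has seated.

Emit:
jog_arm --turn '[[0,0,0],[0,0,0],[0,0,0],[0,0,0]]' --translation '[[-0.003,0,0],[-0.005,0,0],[-0.006,0,0],[-0.006,0,0]]' --grip '[1,1,1,1]'

```text
clock: 6.72
tool_pos: [0.5207, 0.084, 0.1123]
eef_rot: [0.768, 0.64, 0.004, -0.002]
contact_force: [1.9, 10.2, -3.8]
opening: 0.004
finger_force: 5.0
```

Seated: about 10 N with no further motion, and the TCP at chamber y ≈ 0.154 as predicted. Next I back off, lift, and open the gripper.

Emit:
jog_arm --turn '[[0,0,0],[0,0,0],[0,0,0],[0,0,0],[0,0,0],[0,0,0],[0,0,0],[0,0,0]]' --translation '[[0.03,0,0],[0.06,0,0],[0.06,0,-0.05],[0.06,0,-0.1],[0.06,0,-0.15],[0.06,0,-0.19],[0.06,0,-0.19],[0.06,0,-0.19]]' --grip '[1,1,1,0.2,0,0,0,0]'

```text
clock: 7.72
tool_pos: [0.5297, 0.1366, 0.3012]
eef_rot: [0.77, 0.639, -0.001, 0.0]
contact_force: [-0.1, -0.3, 0.3]
opening: 0.545
finger_force: 0.0
```

```bash
python3 - <<'E'
from h import *
from plant import r,cams,models
import cv2
s=r.get_state();print(s['clock'],s['opening'],s['contact_force'])
for c in ["top","scene"]:
  im=cams.snapshot(c);cv2.imwrite(f"pics/{c}2.png",im[:,:,::-1])
  for n in ["door_push","flap_handle"]:
    for d in models.place_of(c,n)[:1]:
      p=np.array(d['position']);print(c,n,round(d['p'],2),p.round(3),(rot(-yaw)@(p[:2]-[cx,cy])).round(4))
h=W(-.075,0,.199);print(h,delta(s,h+[0,0,.1],toolR()),delta(s,h,toolR()))
E
```

```text
7.725 0.5452540044833313 [-0.12493503 -0.25861765  0.26429637]
top door_push 0.97 [0.52  0.073 0.087] [-0.0711  0.1423]
top flap_handle 0.94 [ 0.488 -0.067  0.2  ] [-0.0771 -0.0006]
scene door_push 0.49 [ 0.396 -0.072 -0.002] [-0.1664 -0.0222]
scene flap_handle 0.85 [ 0.49  -0.068  0.199] [-0.0743 -0.002 ]
[ 0.49005618 -0.0664291   0.199     ] (array([-0.2068, -0.0015,  0.0026]), array([-0.001,  0.002, -0.001])) (array([-0.2066, -0.0013,  0.1026]), array([-0.001,  0.002, -0.001]))
```

View pics/scene2.png

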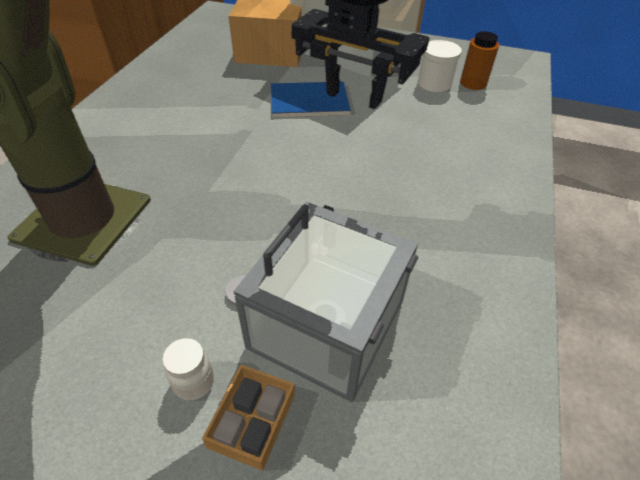

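The door is flush, with only the block tip showing at (328,208), and the door_push point reads chamber (-0.071, 0.142). That matches the shut position. The bystanders haven't moved, so I go to the handle and pinch it.

Emit:
jog_arm --turn '[[0,0,0],[0,0,0],[0,0,0],[0,0,0],[0,0,0],[0,0,0],[0,0,0],[0,0,0],[0,0,0],[0,0,0],[0,0,0],[0,0,0],[0,0,0],[0,0,0],[0,0,0],[0,0,0],[0,0,0],[0,0,0]]' --translation '[[-0.05,-0.001,0],[-0.1,-0.001,0],[-0.15,-0.001,0],[-0.207,-0.001,0],[-0.207,-0.001,0],[-0.207,-0.001,0.03],[-0.207,-0.001,0.06],[-0.207,-0.001,0.085],[-0.207,-0.001,0.102],[-0.207,-0.001,0.102],[-0.207,-0.001,0.102],[-0.207,-0.001,0.102],[-0.207,-0.001,0.102],[-0.207,-0.001,0.102],[-0.207,-0.001,0.102],[-0.207,-0.001,0.102],[-0.207,-0.001,0.102],[-0.207,-0.001,0.102]]' --grip '[0,0,0,0,0,0,0,0,0,0,1,1,1,1,1,1,1,1]' --force 20

```text
clock: 10.28
tool_pos: [0.4912, -0.0656, 0.2]
eef_rot: [0.769, 0.639, -0.0, -0.0]
contact_force: [0.2, 0.3, -0.6]
opening: 0.118
finger_force: 0.0
```

Emit:
jog_arm --turn '[[0,0,0],[0,0,0],[0,0,0]]' --translation '[[0,0,0],[0,0,0],[0,0,0]]' --grip '[1,1,1]'

```text
clock: 10.65
tool_pos: [0.4912, -0.0657, 0.2]
eef_rot: [0.769, 0.639, -0.0, 0.0]
contact_force: [1.0, 0.1, 0.1]
opening: 0.004
finger_force: 0.0
```

The fingers closed on nothing, so I'll look.

```bash
python3 - <<'E'
from plant import r,cams,models
from h import *
import cv2
s=r.get_state();print((rot(-yaw)@(s['tool_pos'][:2]-[cx,cy])).round(4))
im=cams.snapshot("scene")
cv2.imwrite("pics/s3.png",cv2.resize(im[100:340,180:440,::-1],(780,600)[0:1]+(720*600//720,)) )
for n in ["flap_handle","flap_hinge"]:
  for d in models.place_of("scene",n)[:2]: print(n,round(d['p'],2),np.round(d['position'],3))
# projection of handle bar ends and TCP
p=cams.camera_params("scene");Rc=R.from_quat(p['orientation'])
for w in [W(-.075,-.055,.199),W(-.075,.055,.199),W(-.075,0,.199),s['tool_pos']]:
  q=Rc.inv().apply(w-p['eye']);print((p['cx']-p['fx']*q[0]/q[2]).round(1),(p['cy']+p['fy']*q[1]/q[2]).round(1))
E
```

```text
[-0.074   0.0009]
flap_handle 0.71 [ 0.49  -0.067  0.198]
flap_hinge 0.77 [ 0.658 -0.099  0.146]
266.6 252.7
304.7 206.5
286.5 228.5
287.4 227.9
```

View pics/s3.png

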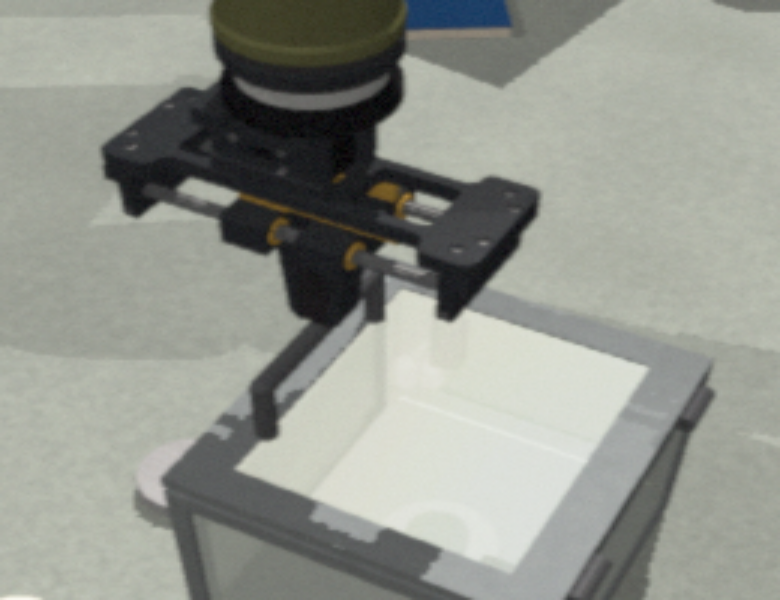

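```bash
python3 - <<'E'
from plant import r,cams
from h import *
import cv2
s=r.get_state();print(r.tips_ahead,s['contact_force'],s['q'])
for c in ["scene","top"]:
  p=cams.camera_params(c);Rc=R.from_quat(p['orientation'])
  for dz in [-.02,0,.019]:
    for dy in (-.0175,.0175):
      w=s['tool_pos']+R.from_quat(s['eef_rot']).apply([-.009,dy,dz]);q=Rc.inv().apply(w-p['eye']);print(c,dz,dy,(p['cx']-p['fx']*q[0]/q[2]).round(1),(p['cy']+p['fy']*q[1]/q[2]).round(1))
im=cams.snapshot("scene")
cv2.imwrite("pics/s4.png",cv2.resize(im[175:265,240:340,::-1],None,fx=6,fy=6,interpolation=cv2.INTER_CUBIC))
E
```

```text
0.019 [ 0.30663075 -1.44183448 -0.06287198] [ 0.34473252  0.60165145 -0.48236655  1.97389324  0.43741985  0.66870326
 -0.59939549]
scene -0.02 -0.0175 273.6 217.9
scene -0.02 0.0175 294.2 226.4
scene 0 -0.0175 274.3 227.5
scene 0 0.0175 294.5 235.9
scene 0.019 -0.0175 274.9 236.2
scene 0.019 0.0175 294.7 244.6
top -0.02 -0.0175 343.0 275.6
top -0.02 0.0175 347.4 254.5
top 0 -0.0175 341.9 275.8
top 0 0.0175 346.2 255.2
top 0.019 -0.0175 340.9 275.9
top 0.019 0.0175 345.1 255.9
```

View pics/s4.png

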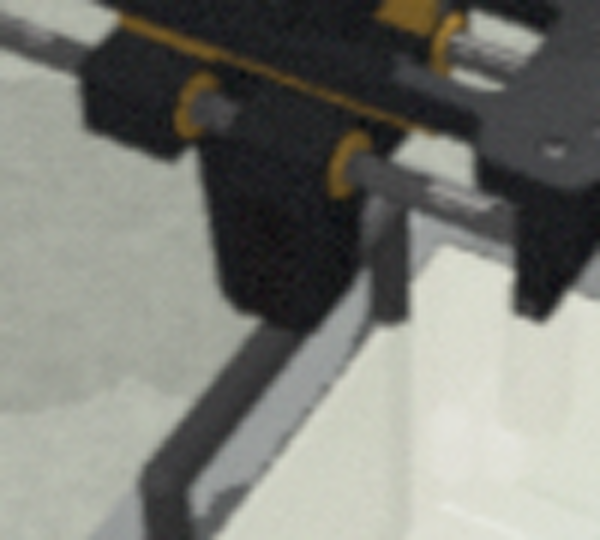

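The real fingertips show at about (278,225)–(291,230). That is just on top of the bar and about 25 mm higher than the reported pose implies. I'll check by touching down gently on the bar.

Emit:
jog_arm --turn '[[0,0,0],[0,0,0],[0,0,0]]' --translation '[[0,0,0.003],[0,0,0.005],[0,0,0.005]]' --grip '[1,1,1]'

```text
clock: 11.22
tool_pos: [0.4915, -0.0657, 0.1972]
eef_rot: [0.769, 0.639, 0.0, 0.001]
contact_force: [-4.9, 0.5, 23.9]
opening: 0.004
finger_force: 11.4
```

Contact at a reading of z ≈ 0.1975, where the bar top is 0.205. The tool therefore rides about 26 mm higher than it reads. I lift, open, descend to a reading of about 0.174, and close.

Emit:
jog_arm --turn '[[0,0,0],[0,0,0],[0,0,0],[0,0,0],[0,0,0],[0,0,0],[0,0,0],[0,0,0],[0,0,0],[0,0,0],[0,0,0]]' --translation '[[0,0,-0.03],[0,0,-0.03],[0,0,-0.03],[0,0,-0.03],[0,0,-0.03],[0,0,-0.03],[0,0,-0.03],[0,0,-0.015],[0,0,0.0],[0,0,0.01],[0,0,0.01]]' --grip '[0,0,0,0,0,0,0,0,0,0,0]'

```text
clock: 12.6
tool_pos: [0.4905, -0.0656, 0.1839]
eef_rot: [0.769, 0.639, -0.001, -0.001]
contact_force: [0.0, -0.5, -0.0]
opening: 0.998
finger_force: 0.0
```

Emit:
jog_arm --turn '[[0,0,0],[0,0,0],[0,0,0],[0,0,0],[0,0,0],[0,0,0],[0,0,0],[0,0,0],[0,0,0],[0,0,0],[0,0,0],[0,0,0],[0,0,0]]' --translation '[[0,0,0.005],[0,0,0.01],[0,0,0.01],[0,0,0.01],[0,0,0.01],[0,0,0.01],[0,0,0.01],[0,0,0.01],[0,0,0.01],[0,0,0.01],[0,0,0.01],[0,0,0.01],[0,0,0.01]]' --grip '[0,0,1,1,1,1,1,1,1,1,1,1,1]' --force 20

```text
clock: 14.22
tool_pos: [0.4909, -0.0656, 0.175]
eef_rot: [0.769, 0.639, -0.0, -0.0]
contact_force: [-1.2, 0.7, 1.4]
opening: 0.127
finger_force: 20.0
```

Gripped: opening 11 mm at 20 N. Now I raise the flap along its arc, the first half as a check.

Emit:
jog_arm --turn '[[0,0,0],[0,0,0],[0,0,0],[0,0,0],[0,0,0],[0,0,0],[0,0,0]]' --translation '[[0,0.003,-0.009],[0,0.006,-0.017],[0,0.013,-0.034],[0,0.022,-0.05],[0,0.0325,-0.0645],[0,0.0325,-0.0645],[0,0.0325,-0.0645]]' --grip '[1,1,1,1,1,1,1]'

```text
clock: 15.1
tool_pos: [0.5218, -0.071, 0.24]
eef_rot: [0.769, 0.639, -0.001, -0.001]
contact_force: [-4.7, 1.9, 0.8]
opening: 0.124
finger_force: 20.0
```

Emit:
jog_arm --turn '[[0,0,0],[0,0,0],[0,0,0],[0,0,0],[0,0,0],[0,0,0],[0,0,0],[0,0,0],[0,0,0],[0,0,0]]' --translation '[[0,0.006,-0.007],[0,0.012,-0.0135],[0,0.025,-0.026],[0,0.0395,-0.037],[0,0.055,-0.0465],[0,0.0665,-0.0525],[0,0.0665,-0.0525],[0,0.0665,-0.0525],[0,0.0665,-0.0525],[0,0.0665,-0.0525]]' --grip '[1,1,1,1,1,1,1,1,1,1]'

```text
clock: 16.35
tool_pos: [0.5885, -0.0829, 0.2941]
eef_rot: [0.769, 0.639, 0.001, -0.0]
contact_force: [-4.7, 1.5, 7.1]
opening: 0.13
finger_force: 20.0
```

```bash
python3 - <<'E'
from plant import r,cams,models
from h import *
import cv2
s=r.get_state();t=s['tool_pos'];c=rot(-yaw)@(t[:2]-[cx,cy]);print(s['clock'],c,t[2],s['contact_force'],s['opening'],s['finger_force'])
x,z=c[0]-.1,t[2]+.0245-.151;print('flap',np.arctan2(z,-x)-np.arctan2(.048,.175),np.hypot(x,z))
for k in ["scene","top"]:
  im=cams.snapshot(k)
  if k=="scene": cv2.imwrite("pics/s5.png",im[:,:,::-1])
  for n in ["flap_handle","door_push","jar","refblock","tray"]:
    for d in models.place_of(k,n)[:1]:
      p=np.array(d['position']);q=rot(-yaw)@(p[:2]-[cx,cy]);print(k,n,round(d['p'],2),p.round(3),q.round(3),np.arctan2(p[2]-.151,.1-q[0])-.2677 if 'handle' in n else '')
E
```

```text
16.35 [0.02479059 0.00189056] 0.2941038904329975 [-4.72476466  1.48930268  7.14670213] 0.13047934656504917 20.014877021312714
flap 0.8812944528110174 0.18370497893165655
scene flap_handle 0.82 [ 0.586 -0.082  0.316] [0.023 0.003] 0.8647534710291824
scene jar 0.95 [ 0.391 -0.254 -0.   ] [-0.138 -0.202] 
scene refblock 0.78 [ 0.397 -0.071 -0.002] [-0.165 -0.021] 
scene tray 0.75 [ 0.509 -0.28  -0.002] [-0.017 -0.207] 
top flap_handle 0.66 [ 0.565 -0.081  0.004] [ 0.001 -0.001] -1.2462894753564346
top door_push 0.63 [0.517 0.074 0.09 ] [-0.074  0.143] 
top jar 0.75 [ 0.394 -0.254  0.005] [-0.135 -0.202] 
top refblock 0.67 [ 0.399 -0.072  0.001] [-0.163 -0.022] 
top tray 0.72 [ 0.509 -0.284  0.001] [-0.016 -0.21 ]
```

View pics/s5.png

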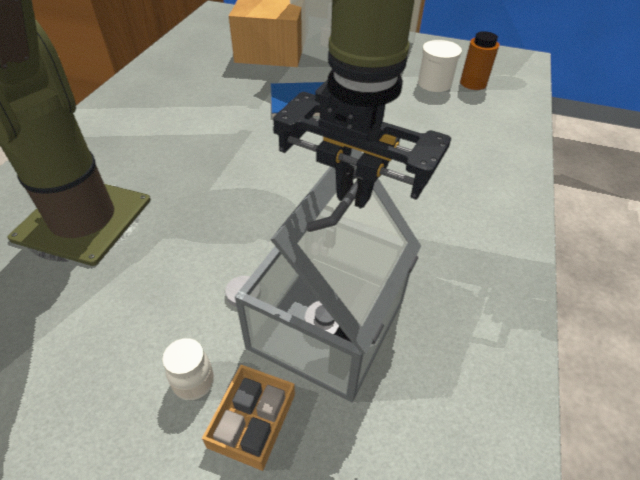

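The flap is held by its bar near (335,215) at about 0.87 rad, the door is shut, and the bystanders haven't moved. I'm handing in.

```bash
python3 -c "
from plant import r
print(r.finish_job())"
```

```text
the job is handed in; nothing more can be done
None
```

I handed the job in at about 16 s. The door is shut on its catch, the gripper is holding the flap at about 0.87 rad (50°), and the jar, disc and tray are where they stood. The hand-in gave no verdict.

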